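Click the cup counter on to its start mark

ROBOT

A 6-joint arm with a two-finger parallel gripper is mounted at the origin on a cart in front of the work surface, level with it; the furniture and walls round the work are solid. World frame = base frame: x ahead of the robot, y to its left, z up, the work surface at z = 0. Lengths are in mm, angles in rad, forces in N, time in s.
With the tool pointing down it reaches from about 350 to 975 mm from the base axis. Payload 7.1 kg.
Tool frame: the origin (TCP) lies at the very end of the fingers, on their centre line; the grasp point (between the pads) lies 19 mm behind it; z points along the fingers, y is the line along which they close (so a half turn about z gives the same grasp; the last joint's range is limited). The gripper opens to 88 mm and grips with 3 to 60 N. Pads are 20 mm wide; open, the fingers measure 115 mm over their backs; the gripper's body (75 mm by 178 mm) begins 61 mm behind the grasp point.
Start: joints at [-1.361, 0.423, 1.63, -0, 1.089, -0.019], TCP at [141.775, -608.691, 222.675] pointing down, gripper open.
Joint ranges: [-3, 3], [-0.9, 2.11], [0.09, 2.58], [-1.31, 4.45], [0.11, 2.69], [-2.54, 2.54]. Speed limits (rad/s): [2.39, 2.39, 3.01, 3.14, 3.14, 3.14].

INTERFACE

Orientations are given as a rotation vector (axis times angle).
In Python, from workcell import sensors, imaging, close_job gives the robot as it stands. The module is installed in compiled form; this text tells all that it offers.
- The arm moves only by the tool servo_tool, never from a script. Its argument "steps" is a list of rows, each a list of 3 entries, a list of its own where there are three numbers: the shift along the world's x, y, z in m, then the turn, a rotation vector about the world's x, y, z in degrees, then the opening, from -1 (shut) to 1 (fully open). A call has exactly 8 rows; each row shifts and turns the commanded pose from where the row before left it; what a row does not reach is not made up. A row lasts 1/12 s, in which the tool goes at most 41.7 mm and 7.16 degrees, less where a joint would pass 70% of its speed; a pose out of reach is approached as far as the arm can. A call is refused whole if a number of a shift passes 0.0417 or a number of a turn 7.16, either way. A call with a gripper value outside its range is refused whole. The fingers move at their own pace and stop on an object; the grip force is fixed at half the most. Time passes only in rows, so rows that do not move let the fingers close, or fill a call up. It gives the time, the measured TCP pose, the force, the opening and the grip force at its end, in the units of the state.
- sensors.get_obs(): the state, without advancing time (a new reading comes with each control period).
- imaging.get_image(name): name is "scene" or "top"; returns a dict with "color" (480x640x3 uint8, blue, green, red), "range_z" (480x640 float32, mm along the optical axis (not along the pixel's ray), 0 where there is no reading), "vertical_fov" (degrees; the focal length in pixels is half the picture's height over the tangent of half this angle, whatever the lens; pixels are square), "cx", "cy" (the principal point, pixels), "rvec" (rotation vector, rad) and "tvec" (3), from world to camera coordinates, as OpenCV has them. Camera axes: x right, y down, z forward; pixel columns grow to the right and rows downward; lengths in mm; the calibration is good to about 2 mm. A picture is of the moment at which its call begins.
- close_job(): hands the job in; it is judged then, once.
The state is a dict: "t": time; "qpos": joint angles; "qvel": joint speeds; "joint_torque": joint torques, N m; "ee_pos": TCP position; "orientation": TCP orientation; "ft_force": force on the tool from outside, world axes, zero at the start; "moment": the same for the moment, N m; "width": finger opening in mm; "grasp_force": force on a finger pad.
Only numpy, scipy, OpenCV 4.12 (cv2) and the standard library are available. Lean on these libraries where they do the work, as an engineer would, in place of code of your own. Each camera call takes 0.05 s, during which the arm holds its last target. There are 200 camera calls.

TASK

Set the cup counter ready for the next batch: with a fingertip, flick the edge of its wheel clockwise (seen from above) until the one lug that carries the ball stands at the steel pointer, and stop there without clicking past it. Only push the lugs gently: do not pinch the wheel, lift the counter or shove it about, and leave the salt shaker, jam jar and butter where they stand.

Things in the scene. Friction and masses are not known exactly. Their poses are not given: they have to be found in the camera images.
- counter: cup counter: loose 1.3 kg dark wooden block on rubber feet (x -78 to +102, y -65 to +65 mm, flat top at 32 mm) carrying a flat wheel. Origin: on the wheel's upright axis, at the block's underside; x runs from the axis to the fixed pointer on the side away from the robot (yaw within 0.35 rad), y left, z up. Sideways pushes under 5 N do not slide it. All heights are above the work surface
- wheel_hub (a point): centre of the wheel's top face, height 56 mm, turns with the wheel. Light wooden disc 84 mm across, heights 44 to 56 mm, hub cap up to 61 mm; eight straight lugs stand out from it every 45 degrees, each 8 mm wide with a round end 74 mm from the axis, heights 44 to 66 mm. A fingertip let down from above between two lugs (its end at about 50 mm) pushes one sideways
- cup_wheel (a joint): wheel angle, rad, growing clockwise seen from above; 0: ball lug at the pointer. Rests only at multiples of 0.785 (one click, 45 degrees), a lug then always at the pointer; starts 2, 3 or 4 clicks before (-1.57, -2.36 or -3.14). Pushed just over half a click (about 2 N at a lug's end) it springs on to the next rest; let go sooner, it springs back. Well damped, does not run on. Stop at -3.95
- marked_lug (a point): outer end of the one lug that differs, 74 mm from the axis, height 55 mm; turns with the wheel. A steel rib on the disc leads to it and it carries an upright steel pin (radius 4 mm) with an 18 mm ball, centre 52 mm from the axis at height 84 mm, top at 93 mm
- pointer_tip (a point): tip of the fixed steel pointer, a short level cone on a 14 x 16 mm post 60 mm high; 75 mm from the wheel's axis along the counter's +x, height 53 mm, pointing at the axis
- salt_shaker: salt shaker, 44 mm in diameter, 90 mm high, stands loose at one side of the counter; origin at the centre of its underside; leave alone
- jam_jar: jam jar, 66 mm in diameter, 90 mm high, stands loose at the other side of the counter; origin at the centre of its underside; leave alone
- butter: packet of butter, 73 x 102 x 37 mm, lies loose far to the right; origin at the centre of its underside; leave alone

How it is judged (in metres and radians):
At the end, for the whole second after the job is handed in: the wheel rests in the click position where the lug with the ball stands at the pointer (within 0.13 rad); the counter stands flat within 30 mm of where it was; salt shaker, jam jar and butter within 20 mm of where they were (value of joint cup_wheel between -0.13 and 0.13 rad and velocity of joint cup_wheel between -0.1 and 0.1 rad/s and distance of counter from where it was at the start of the episode below 0.03 m and angle between counter's own z axis and vertical below 0.05 rad and linear speed of counter below 0.02 m/s and distance of each of salt_shaker, jam_jar, butter from where it was at the start of the episode below 0.02 m); the robot touches nothing.
It fails at once if the wheel is turned past the pointer towards the next click (value of joint cup_wheel above 0.5 rad).
It fails at once if the wheel is pinched or pushed hard (more than 25 N from the fingers) (contact force between the fingers and counter above 25 N).
It fails at once if the counter is lifted (15 mm) or tipped (height (world z) of counter above 0.015 m or angle between counter's own z axis and vertical above 0.15 rad).
It fails at once if the counter is shoved more than 30 mm (distance of counter from where it was at the start of the episode above 0.03 m).
It fails at once if salt shaker, jam jar or butter is moved more than 20 mm (distance of any of salt_shaker, jam_jar, butter from where it was at the start of the episode above 0.02 m).
It also fails if it takes over 53 s, if anything falls off the work surface, if the arm or the gripper's body presses on something with over 40 N, if the wrist force passes 120 N, or if a joint passes its speed limit or range.

## Working session

There is one attempt and no reset: what is moved stays moved. The work goes in short steps, Python scripts to look and compute and a tool call to move; the robot and the scene stay as the last step left them, time stands still between calls to the robot, and variables do not carry over. Pictures are saved under pics/ and viewed, at most 10 in all, crops included, and the job is handed in when it is done.

Besides the shell and the picture viewer there is one more tool, called after ">>>" as name([rows], argument=value, ...), one row to a line, values as JSON. servo_tool: Moves the arm, as the interface text tells. Its arguments: {"type":"object","properties":{"steps":{"type":"array"}},"required":["steps"]}

```bash
mkdir -p pics; cat > h.py <<'E'
import numpy as np, cv2
from workcell import sensors, imaging
def cam(n):
    d=imaging.get_image(n); h=480
    f=h/2/np.tan(np.radians(d["vertical_fov"])/2)
    R=cv2.Rodrigues(np.array(d["rvec"],float))[0]; t=np.array(d["tvec"],float).ravel()
    return d,f,R,t
def cloud(d,f,R,t):
    z=d["range_z"].astype(float); v,u=np.mgrid[0:480,0:640]
    P=np.stack([(u-d["cx"])/f*z,(v-d["cy"])/f*z,z],-1)
    return (P-t)@R
def at_height(u,v,h,d,f,R,t):
    r=R.T@np.array([(u-d["cx"])/f,(v-d["cy"])/f,1]); c=-R.T@t
    return c+r*(h-c[2])/r[2]
E
python3 - <<'E'
from h import *
for n in("top","scene"):
    d,f,R,t=cam(n); cv2.imwrite(f"pics/{n}1.png",d["color"]); print(n,f,-R.T@t)
    np.savez(n+"1.npz",P=cloud(d,f,R,t))
o=sensors.get_obs(); print(o)
E
```

```text
top 534.643474199675 [461.09123061  35.7636716  989.21638079]
scene 506.74250797368666 [-14.38665946 794.81206287 610.60556346]
{'t': 0.1, 'qpos': array([-1.36095635e+00,  4.23748683e-01,  1.63061026e+00, -2.28132828e-06,
        1.08858532e+00, -1.90150649e-02]), 'qvel': array([ 0.00152494, -0.00041403, -0.00180792,  0.00011876, -0.00017413,
       -0.00227281]), 'joint_torque': array([ 1.50857570e-03, -5.45611596e+01, -2.74325448e+01,  6.46621920e-02,
        1.87894364e-02, -1.98681153e-05]), 'ee_pos': array([ 141.70049486, -608.21292914,  221.99055598]), 'orientation': array([-3.11971095e+00, -3.58548732e-01,  2.05334203e-04]), 'ft_force': array([-1.03219316,  0.24104865, -1.26308795]), 'moment': array([ 0.01760432, -0.03194451, -0.03879242]), 'grasp_force': 0.0, 'width': 87.8422576208328}
```

View pics/top1.png

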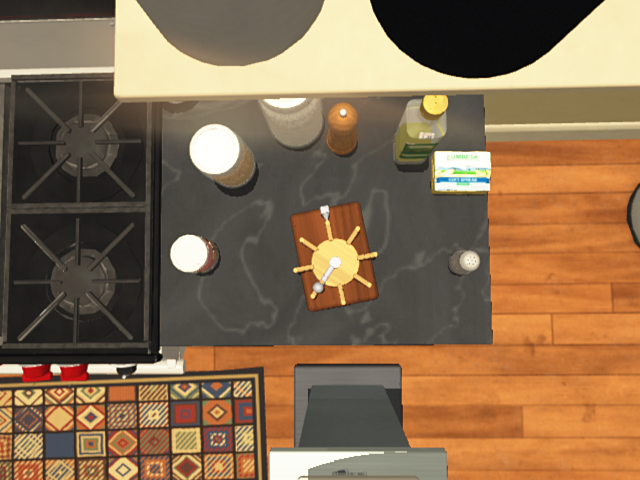

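View pics/scene1.png

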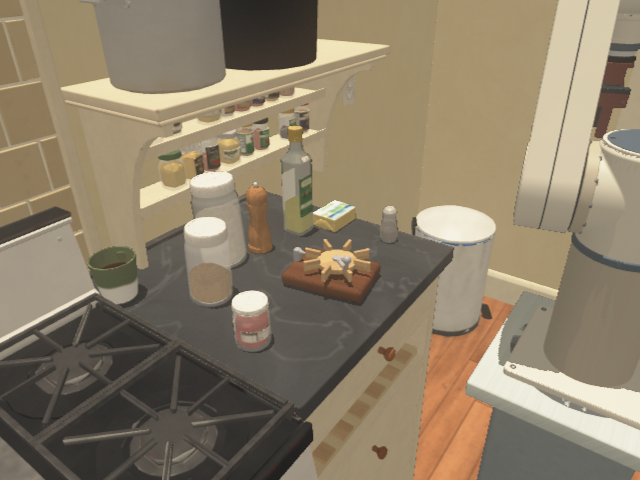

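Top view: hub about (335,262), pointer (325,213), and ball lug (318,289). The ball is about 135° counter-clockwise of the pointer, so 3 clicks before it. I'll measure this more exactly.

```bash
python3 - <<'E'
from h import *
d,f,R,t=cam("top")
c=cv2.resize(d["color"][190:320,270:400],None,fx=4.5,fy=4.5,interpolation=cv2.INTER_CUBIC); cv2.imwrite("pics/crop1.png",c)
P=cloud(d,f,R,t)
for n,u,v in(("hub",335,262),("pointer post",324,212),("ball",318,289),("shaker",463,261),("jar",187,253),("butter",461,172),("block",300,222)): print(n,P[v,u].round(1))
# block outline via height 26..38
m=(np.abs(P[...,2]-32)<5)&(np.hypot(P[...,0]-430,P[...,1]-28)<150)
print(cv2.minAreaRect(P[m][:,:2].astype(np.float32)),m.sum())
m=(np.abs(P[...,2]-56)<4)&(np.hypot(P[...,0]-425,P[...,1]-25)<40)
print(P[m].mean(0),m.sum())
m=(P[...,2]>44)&(P[...,2]<72)&(np.hypot(P[...,0]-425,P[...,1]-25)<85)
print(cv2.minEnclosingCircle(P[m][:,:2].astype(np.float32)))
E
```

```text
hub [488.3  35.7  61.6]
pointer post [575.7  53.6  62.5]
ball [442.7  64.8  91.9]
shaker [ 486.5 -178.1   86.6]
jar [505.9 286.   92.7]
butter [ 646.8 -191.6   36.8]
block [561.9  97.6  33.2]
((495.35076904296875, 36.95128631591797), (167.4895782470703, 129.2373809814453), 10.6003999710083) 3900
[456.50935004  30.24331423  56.47468217] 171
((467.52410888671875, 32.40746307373047), 60.852500915527344)
```

View pics/crop1.png

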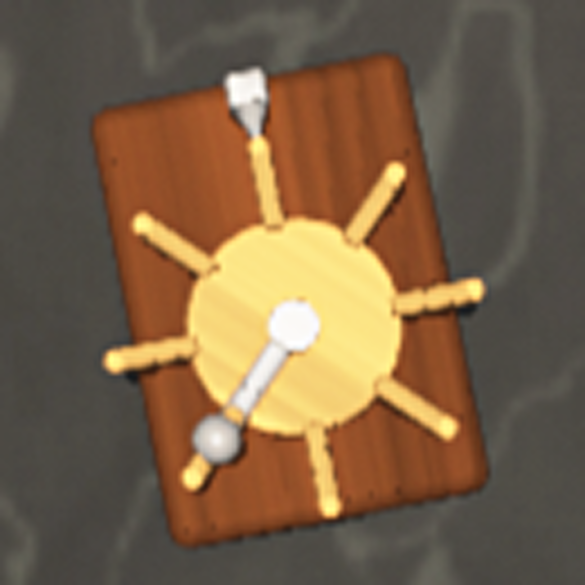

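The crop shows the hub cap at (294,325), the pointer tip at about (258,138), and the ball lug's end at (192,482). The eight lug tips are clear, so I'll fit a circle to them.

```bash
python3 - <<'E'
from h import *
d,f,R,t=cam("top")
tips=[(260,143),(398,168),(480,290),(452,430),(331,512),(190,483),(110,360),(140,222)]
g=lambda p,h: at_height(270+(p[0]+.5)/4.5-.5,190+(p[1]+.5)/4.5-.5,h,d,f,R,t)[:2]
Q=np.array([g(p,66) for p in tips]); c=Q.mean(0); print(c,np.hypot(*(Q-c).T).round(1))
a=np.degrees(np.arctan2(*(Q-c).T[::-1])); print(a.round(1)); 
yaw=np.mean((a+45*np.arange(8)+180)%360-180 if 0 else [((x+45*i-a[0]+180)%360-180)+a[0] for i,x in enumerate(a)]); print("yaw",yaw)
print("hub cap",g((294,325),61))
for k in (-22.5,-67.5,-112.5,-157.5):
    b=np.radians(yaw+k); print(k,yaw+k,c+62*np.array([np.cos(b),np.sin(b)]))
E
```

```text
[488.29722685  35.50158767] [71.6 72.4 72.1 71.8 72.3 72.3 72.2 71.7]
[  10.   -34.1  -79.9 -124.4 -169.9  145.5   99.8   55.5]
yaw 10.321999972450465
hub cap [488.61351807  35.82659099]
-22.5 -12.178000027549535 [548.90203868  22.42271987]
-67.5 -57.17800002754954 [521.90314416 -16.60064186]
-112.5 -102.17800002754953 [475.21835905 -25.10322416]
-157.5 -147.17800002754953 [436.19499732   1.89567036]
```

Measured: hub (488.4, 35.6) mm, counter yaw 10.3°, tips at about 72 mm radius (74 expected), ball lug 3 clicks before the pointer.

Plan: lower the shut fingers into the gap just right of the pointer (world angle -12°). Then sweep clockwise on a 62 mm arc through exactly 3 × 45°, ending in the middle of a gap, so the wheel can't overshoot.

>>> servo_tool([
  [[0.017,0.0263,-0.003],[0,0,2.9],-1],
  [[0.017,0.0263,-0.003],[0,0,2.9],-1],
  [[0.017,0.0263,-0.003],[0,0,2.9],-1],
  [[0.017,0.0263,-0.003],[0,0,2.9],-1],
  [[0.017,0.0263,-0.003],[0,0,2.9],-1],
  [[0.017,0.0263,-0.003],[0,0,2.9],-1],
  [[0.017,0.0263,-0.003],[0,0,2.9],-1],
  [[0.017,0.0263,-0.003],[0,0,2.9],-1],
])

```text
t: 0.87
ee_pos: [278.3, -396.9, 198.5]
orientation: [2.984, 0.982, 0.0]
ft_force: [-0.2, 0.1, -0.8]
width: 38.4
grasp_force: 0.0
```

>>> servo_tool([
  [[0.017,0.0263,-0.003],[0,0,2.9],-1],
  [[0.017,0.0263,-0.003],[0,0,2.9],-1],
  [[0.017,0.0263,-0.003],[0,0,2.9],-1],
  [[0.017,0.0263,-0.003],[0,0,2.9],-1],
  [[0.017,0.0263,-0.003],[0,0,2.9],-1],
  [[0.017,0.0263,-0.003],[0,0,2.9],-1],
  [[0.017,0.0263,-0.003],[0,0,2.9],-1],
  [[0.017,0.0263,-0.003],[0,0,2.9],-1],
])

```text
t: 1.53
ee_pos: [414.4, -186.5, 174.6]
orientation: [2.725, 1.562, 0.0]
ft_force: [0.9, -0.1, -0.5]
width: 0.2
grasp_force: 0.0
```

>>> servo_tool([
  [[0.017,0.0263,-0.003],[0,0,2.9],-1],
  [[0.017,0.0263,-0.003],[0,0,2.9],-1],
  [[0.017,0.0263,-0.003],[0,0,2.9],-1],
  [[0.017,0.0263,-0.003],[0,0,2.9],-1],
  [[0.017,0.0263,-0.003],[0,0,2.9],-1],
  [[0.017,0.0263,-0.003],[0,0,2.9],-1],
  [[0.017,0.0263,-0.003],[0,0,2.9],-1],
  [[0,0,0],[0,0,0],-1],
])

```text
t: 2.2
ee_pos: [535.5, -0.2, 153.5]
orientation: [2.404, 2.022, 0.003]
ft_force: [0.8, 0.2, -0.5]
width: 0.6
grasp_force: 0.0
```

>>> servo_tool([
  [[0.0068,0.0113,-0.005],[0,0,0],-1],
  [[0.0067,0.0113,-0.01],[0,0,0],-1],
  [[0,0,-0.02],[0,0,0],-1],
  [[0,0,-0.02],[0,0,0],-1],
  [[0,0,-0.005],[0,0,0],-1],
  [[0,0,0],[0,0,0],-1],
  [[0,0,0],[0,0,0],-1],
  [[0,0,0],[0,0,0],-1],
])

```text
t: 2.87
ee_pos: [546.8, 18.6, 94.4]
orientation: [2.41, 2.014, 0.001]
ft_force: [0.4, -1.9, 0.4]
width: 0.7
grasp_force: 0.0
```

```bash
python3 - <<'E'
from h import *
d,f,R,t=cam("top")
c=cv2.resize(d["color"][170:320,250:420],None,fx=4,fy=4,interpolation=cv2.INTER_CUBIC); cv2.imwrite("pics/crop2.png",c)
d,f,R,t=cam("scene")
c2=cv2.resize(d["color"][190:310,260:420],None,fx=4,fy=4,interpolation=cv2.INTER_CUBIC); cv2.imwrite("pics/crop3.png",c2)
o=sensors.get_obs(); print(o["ee_pos"],o["qpos"])
E
```

```text
[546.9852449   18.62664799  94.69208837] [ 1.22991640e-02  4.94281515e-01  1.88337282e+00 -9.59992936e-06
  7.62119517e-01  1.90674297e-01]
```

View pics/crop3.png

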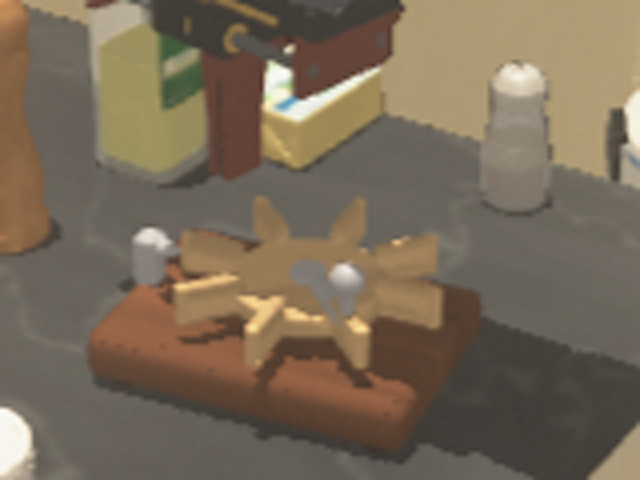

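The scene crop shows the fingertip at about (235,172), above the gap between the pointer lug (205,245) and the next one clockwise (265,215). I'll check this by projecting the points.

```bash
python3 - <<'E'
from h import *
d,f,R,t=cam("scene")
def pj(p):
    q=R@np.array(p,float)+t; return ((q[:2]/q[2]*f+[d["cx"],d["cy"]])-[260,190])*4
print("tcp",pj([547,18.6,94.7]),"pointer tip",pj([488.4+75*.984,35.6+75*.179,53]))
for a in (10.3,-34.7): print("lug",a,pj([488.4+74*np.cos(np.radians(a)),35.6+74*np.sin(np.radians(a)),66]))
print("target",pj([549,22.4,50]),pj([549,22.4,66]))
E
```

```text
tcp [233.16289447 167.46476352] pointer tip [178.45057472 250.03385114]
lug 10.3 [179.53596793 229.57498309]
lug -34.7 [256.87654129 194.27252405]
target [227.11427358 241.21299588] [226.72243826 215.78775697]
```

The projection matches the picture. Lowering into the gap.

>>> servo_tool([
  [[0.001,0.002,0],[0,0,0],-1],
  [[0.001,0.0018,0],[0,0,0],-1],
  [[0,0,-0.008],[0,0,0],-1],
  [[0,0,-0.008],[0,0,0],-1],
  [[0,0,-0.008],[0,0,0],-1],
  [[0,0,-0.008],[0,0,0],-1],
  [[0,0,-0.008],[0,0,0],-1],
  [[0,0,-0.004],[0,0,0],-1],
])

```text
t: 3.68
ee_pos: [547.4, 22.6, 48.0]
orientation: [-2.409, -2.014, 0.003]
ft_force: [0.1, -0.7, -0.4]
width: 0.4
grasp_force: 0.0
```

```bash
cat > arc.py <<'E'
import sys,numpy as np
x,y,a1,n=map(float,sys.argv[1:5]); n=int(n); c=np.array([488.4,35.6])
p=np.array([x,y])-c; a0=np.degrees(np.arctan2(p[1],p[0])); r0=np.hypot(*p); print("r,ang",r0,a0)
s=np.linspace(0,1,n+1); a=np.radians(a0+(a1-a0)*s); r=r0+(62-r0)*np.minimum(1,s*2)
q=np.stack([r*np.cos(a),r*np.sin(a)],1); print(np.diff(q,axis=0).round(1).tolist())
E
python3 arc.py 547.4 22.6 -57.2 16
```

```text
r,ang 60.41522986797286 -12.425942865427487
[[-0.5, -2.9], [-0.7, -2.9], [-0.8, -2.9], [-0.9, -2.8], [-1.1, -2.8], [-1.2, -2.7], [-1.4, -2.7], [-1.5, -2.6], [-1.8, -2.4], [-1.9, -2.4], [-2.0, -2.3], [-2.1, -2.2], [-2.2, -2.0], [-2.3, -1.9], [-2.4, -1.8], [-2.5, -1.7]]
```

>>> servo_tool([
  [[-0.0005,-0.0029,0.001],[0,0,-2.5],-1],
  [[-0.0007,-0.0029,0],[0,0,-2.5],-1],
  [[-0.0008,-0.0029,0],[0,0,-2.5],-1],
  [[-0.0009,-0.0028,0],[0,0,-2.5],-1],
  [[-0.0011,-0.0028,0],[0,0,-2.5],-1],
  [[-0.0012,-0.0027,0],[0,0,-2.5],-1],
  [[-0.0014,-0.0027,0],[0,0,-2.5],-1],
  [[-0.0015,-0.0026,0],[0,0,-2.5],-1],
])

```text
t: 4.35
ee_pos: [540.3, 0.5, 50.3]
orientation: [-2.725, -1.563, -0.001]
ft_force: [0.7, 2.8, 0.8]
width: 0.4
grasp_force: 0.9
```

>>> servo_tool([
  [[-0.0018,-0.0024,0],[0,0,-2.5],-1],
  [[-0.0019,-0.0024,0],[0,0,-2.5],-1],
  [[-0.002,-0.0023,0],[0,0,-2.5],-1],
  [[-0.0021,-0.0022,0],[0,0,-2.5],-1],
  [[-0.0022,-0.002,0],[0,0,-2.5],-1],
  [[-0.0023,-0.0019,0],[0,0,-2.5],-1],
  [[-0.0024,-0.0018,0],[0,0,-2.5],-1],
  [[-0.0025,-0.0017,0],[0,0,-2.5],-1],
])

```text
t: 5.02
ee_pos: [522.8, -16.5, 50.3]
orientation: [-2.955, -1.066, 0.0]
ft_force: [0.0, -0.6, -0.0]
width: 0.2
grasp_force: 0.0
```

```bash
python3 - <<'E'
from h import *
d,f,R,t=cam("scene")
c2=cv2.resize(d["color"][190:310,260:420],None,fx=4,fy=4,interpolation=cv2.INTER_CUBIC); cv2.imwrite("pics/crop4.png",c2)
o=sensors.get_obs(); print(o["ee_pos"],o["qpos"],o["ft_force"])
import subprocess; print(subprocess.run(["python3","arc.py",str(o["ee_pos"][0]),str(o["ee_pos"][1]),"-102.2","16"],capture_output=True,text=True).stdout)
E
```

```text
[522.24307641 -16.71367193  50.23934524] [-5.47407803e-02  5.46038273e-01  1.94907229e+00 -7.98856737e-05
  6.47385478e-01  8.26218376e-01] [-0.97771254  0.96048196  0.10504459]
r,ang 62.3062925547569 -57.100120227208556
[[-2.6, -1.6], [-2.7, -1.4], [-2.8, -1.3], [-2.8, -1.2], [-2.9, -1.0], [-2.9, -0.9], [-3.0, -0.7], [-3.0, -0.6], [-3.0, -0.5], [-3.0, -0.3], [-3.0, -0.2], [-3.0, -0.0], [-3.0, 0.1], [-3.0, 0.3], [-3.0, 0.4], [-3.0, 0.6]]
```

View pics/crop4.png

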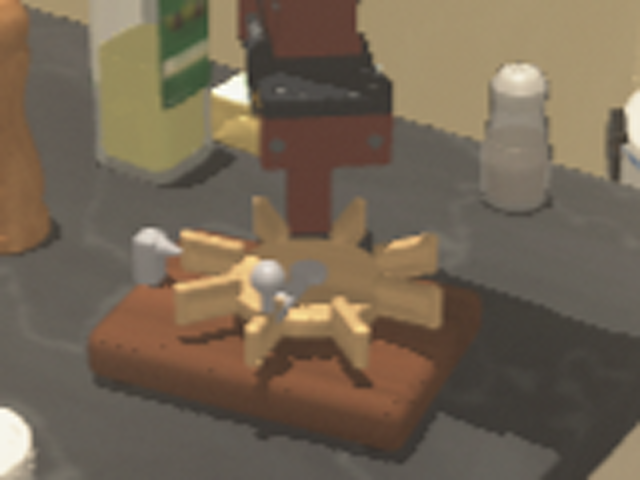

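The ball is now at (267,273), on the lug ending at (258,345). That is one click done, the wheel is at rest, and two more remain: lug (205,300), then the pointer lug (205,245). Next click.

>>> servo_tool([
  [[-0.0026,-0.0016,0],[0,0,-2.5],-1],
  [[-0.0027,-0.0014,0],[0,0,-2.5],-1],
  [[-0.0028,-0.0013,0],[0,0,-2.5],-1],
  [[-0.0028,-0.0012,0],[0,0,-2.5],-1],
  [[-0.0029,-0.001,0],[0,0,-2.5],-1],
  [[-0.0029,-0.0009,0],[0,0,-2.5],-1],
  [[-0.003,-0.0007,0],[0,0,-2.5],-1],
  [[-0.003,-0.0006,0],[0,0,-2.5],-1],
])

```text
t: 5.73
ee_pos: [501.2, -25.1, 50.6]
orientation: [3.095, 0.539, 0.003]
ft_force: [2.0, 0.4, -1.5]
width: 0.4
grasp_force: 0.9
```

>>> servo_tool([
  [[-0.003,-0.0005,0],[0,0,-2.5],-1],
  [[-0.003,-0.0003,0],[0,0,-2.5],-1],
  [[-0.003,-0.0002,0],[0,0,-2.5],-1],
  [[-0.003,0,0],[0,0,-2.5],-1],
  [[-0.003,0.0001,0],[0,0,-2.5],-1],
  [[-0.003,0.0003,0],[0,0,-2.5],-1],
  [[-0.003,0.0004,0],[0,0,-2.5],-1],
  [[-0.003,0.0006,0],[0,0,-2.5],-1],
])

```text
t: 6.4
ee_pos: [476.3, -24.7, 50.5]
orientation: [-3.142, 0.007, -0.0]
ft_force: [-0.2, 0.1, -0.1]
width: 0.5
grasp_force: 0.0
```

```bash
python3 - <<'E'
from h import *
d,f,R,t=cam("scene")
c2=cv2.resize(d["color"][190:310,260:420],None,fx=4,fy=4,interpolation=cv2.INTER_CUBIC); cv2.imwrite("pics/crop5.png",c2)
o=sensors.get_obs(); print(o["ee_pos"],o["qpos"],o["ft_force"])
import subprocess; print(subprocess.run(["python3","arc.py",str(o["ee_pos"][0]),str(o["ee_pos"][1]),"-147.2","16"],capture_output=True,text=True).stdout)
E
```

```text
[475.45012545 -24.56907241  50.36127571] [-7.66358914e-02  5.01876855e-01  2.04977886e+00  2.27753244e-05
  5.90935793e-01  1.50120172e+00] [-0.89687088  0.33798108 -1.17617582]
r,ang 61.546864465889875 -102.14618877370562
[[-3.0, 0.7], [-2.9, 0.8], [-2.9, 0.9], [-2.8, 1.1], [-2.8, 1.2], [-2.7, 1.4], [-2.7, 1.5], [-2.6, 1.6], [-2.5, 1.8], [-2.4, 1.9], [-2.3, 2.0], [-2.2, 2.1], [-2.1, 2.2], [-2.0, 2.3], [-1.8, 2.4], [-1.7, 2.5]]
```

View pics/crop5.png

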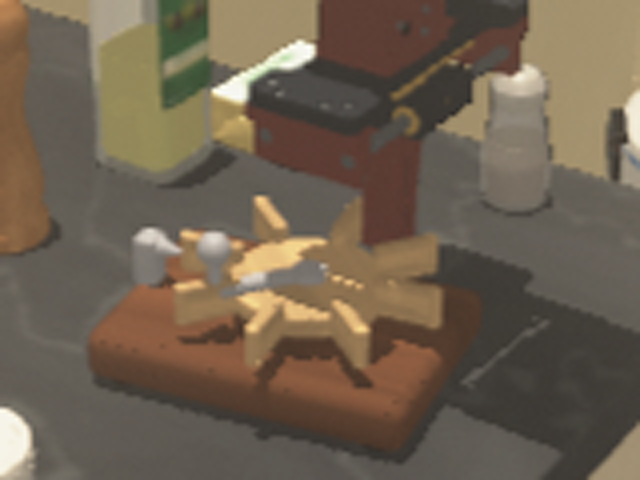

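The rib now leads to the lug at (200,300), with the ball at (212,245). Two clicks are done and one remains.

>>> servo_tool([
  [[-0.003,0.0007,0],[0,0,-2.5],-1],
  [[-0.0029,0.0008,0],[0,0,-2.5],-1],
  [[-0.0029,0.0009,0],[0,0,-2.5],-1],
  [[-0.0028,0.0011,0],[0,0,-2.5],-1],
  [[-0.0028,0.0012,0],[0,0,-2.5],-1],
  [[-0.0027,0.0014,0],[0,0,-2.5],-1],
  [[-0.0027,0.0015,0],[0,0,-2.5],-1],
  [[-0.0026,0.0016,0],[0,0,-2.5],-1],
])

```text
t: 7.12
ee_pos: [454.9, -15.6, 50.7]
orientation: [-3.093, 0.551, -0.003]
ft_force: [1.4, -1.1, -1.1]
width: 0.6
grasp_force: 0.8
```

>>> servo_tool([
  [[-0.0025,0.0018,0],[0,0,-2.5],-1],
  [[-0.0024,0.0019,0],[0,0,-2.5],-1],
  [[-0.0023,0.002,0],[0,0,-2.5],-1],
  [[-0.0022,0.0021,0],[0,0,-2.5],-1],
  [[-0.0021,0.0022,0],[0,0,-2.5],-1],
  [[-0.002,0.0023,0],[0,0,-2.5],-1],
  [[-0.0018,0.0024,0],[0,0,-2.5],-1],
  [[-0.0017,0.0025,0],[0,0,-2.5],-1],
])

```text
t: 7.78
ee_pos: [437.0, 1.8, 50.6]
orientation: [-2.95, 1.08, -0.0]
ft_force: [0.4, 0.2, -0.9]
width: 0.5
grasp_force: 0.0
```

```bash
python3 - <<'E'
from h import *
d,f,R,t=cam("scene")
c2=cv2.resize(d["color"][190:310,260:420],None,fx=4,fy=4,interpolation=cv2.INTER_CUBIC); cv2.imwrite("pics/crop6.png",c2)
o=sensors.get_obs(); print(o["ee_pos"],o["qpos"],o["ft_force"])
E
```

```text
[436.55922673   2.07020162  50.48598192] [-2.25560090e-02  4.65694631e-01  2.13402621e+00  9.93262286e-05
  5.42323377e-01  2.25242852e+00] [-0.38146395 -0.42635061 -0.13338098]
```

View pics/crop6.png

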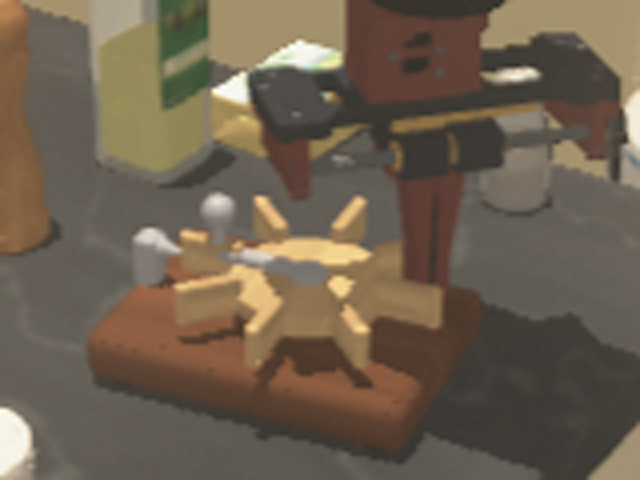

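The ball, at (218,208), now stands on the lug at the pointer (180,250), and the finger is free in its gap. Lifting straight up.

>>> servo_tool([
  [[0,0,0.006],[0,0,0],-1],
  [[0,0,0.01],[0,0,0],-1],
  [[0,0,0.015],[0,0,0],-1],
  [[0,0,0.02],[0,0,0],-1],
  [[0,0,0.02],[0,0,0],-1],
  [[0,0,0.02],[0,0,0],-1],
  [[0,0,0.01],[0,0,0],-1],
  [[0,0,0],[0,0,0],-1],
])

```text
t: 8.5
ee_pos: [438.8, 1.5, 154.7]
orientation: [-2.949, 1.077, -0.008]
ft_force: [0.3, -0.8, -0.0]
width: 0.4
grasp_force: 0.0
```

```bash
python3 - <<'E'
from h import *
d,f,R,t=cam("scene")
c2=cv2.resize(d["color"][190:310,260:420],None,fx=4,fy=4,interpolation=cv2.INTER_CUBIC); cv2.imwrite("pics/crop7.png",c2)
o=sensors.get_obs(); print(o["ee_pos"],o["ft_force"])
E
```

```text
[438.05898134   1.54106635 153.38231125] [-0.04047217  0.14016064 -0.57582014]
```

View pics/crop7.png

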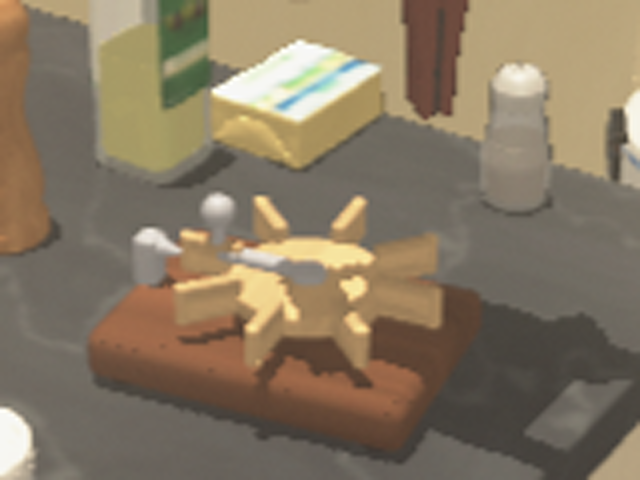

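The fingers are clear above. The ball (218,208) is still on the pointer lug, and the counter and its neighbours haven't moved in the picture. Handing in.

```bash
python3 -c "
from workcell import close_job
print(close_job())"
```

```text
the job is handed in; nothing more can be done
None
```

The job is handed in: the wheel went three clicks clockwise and rests with the ball lug at the pointer, the fingers are clear, and nothing else moved in the last picture (the jam jar was out of that frame); the judge gave no verdict.

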